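# Tuck the drip plate under the splash flap and hold it down

### The job

Pick up the loose white drip plate by its dark grip bar and tuck its red-lined edge squarely under the blue flap of the sloping draining stand, until the red line on the plate lies below the flap's lip; do not lift the flap, and leave the bottles and the cap alone. Then press the plate flat down on the stand with about the weight of a full bottle (10 N), and finish while still gripping and pressing it there, so that it can be screwed on.

Things in the scene. Friction and masses are not known exactly. Their poses are not given: they have to be found in the camera images.
- drip_plate: loose white plate 115 (x) x 160 (y) x 4 mm, 0.13 to 0.23 kg, flat on the table at the start. Origin: centre of its underside; z up; +x points to the edge to be tucked (x = +57.5 mm). Red line along y on its top at x = +22.5 mm. Dark upright grip bar at x = -37.5 mm: 12 mm thick in x, 100 mm long in y, top 38 mm above the underside; grip it across its thickness
- plate_grip (a point): middle of the grip bar, 30 mm above the plate's underside, at plate x = -37.5 mm, y = 0
- plate_edge_left (a point): left (+y) end of the plate's tuck edge, on the underside
- plate_edge_right (a point): right (-y) end of the plate's tuck edge, on the underside
- plate_front (a point): middle of the plate's front edge (plate x = -57.5 mm), on the underside
- deck: sloping steel top (245 x 230 mm) of the fixed draining stand. Origin: on its surface below the flap's lip, midway across, 36 mm above the table. +x: up the slope (0.14 rad), under the flap; z: normal of the surface. The bare part, for the plate, is x = -110 to 0 mm; the flap covers x = 0 to 122 mm. With the red line below the lip the plate's tuck edge is at x = 35 mm
- flap (a joint): blue splash flap, 226 mm wide, 4 mm thick, 0.12 kg, on a free hinge at its back; 0 rad = down on its rests, grows as the lip is lifted. The opening below it is 190 mm wide (between side rests) and 10 mm high from deck x = 14 mm on; the lip is turned up, so at x = 0 it is about 16 mm high. A back bar closes it at x = 121 mm
- flap_lip (a point): middle of the flap's lip (its free front edge, facing down the slope), about 19 mm above the deck
- bottle_a: full glass bottle, diameter 77 mm, height 222 mm, bystander; origin at the centre of its foot
- bottle_b: another such bottle, bystander; origin at the centre of its foot
- cap_a: loose black screw cap, diameter 33 mm, height 19 mm, bystander; origin at the centre of its underside
There are look-alikes about, which are no part of the job. Of the things that look like the drip_plate, the larger one is meant.

How it is judged:
At the end, for the whole second after the job is handed in: plate's tuck edge 18 to 58 mm behind the lip at both ends; plate within 20 mm of the middle and flat on the deck (4 mm, 0.04 rad); flap down (under 0.03 rad); plate pressed on the deck with over 5 N, fingers still on it (over 2 N), at rest (x of plate_edge_left in the frame of deck between 0.018 and 0.058 m and z of each of plate_edge_left, plate_edge_right, plate_front in the frame of deck below 0.004 m and x of plate_edge_right in the frame of deck between 0.018 and 0.058 m and z of plate_front in the frame of deck above -0.004 m and y of drip_plate in the frame of deck between -0.02 and 0.02 m and angle between the z axis of drip_plate and the z axis of deck, either way round below 0.04 rad and value of joint flap below 0.03 rad and contact force between drip_plate and deck above 5 N and contact force between the fingers and drip_plate above 2 N and linear speed of drip_plate below 0.02 m/s); the arm keeps its last pose, push and grip.
It fails at once if the flap is lifted (more than 0.10 rad, about 12 mm at its lip) (value of joint flap above 0.1 rad).
It fails at once if a bystander (bottle or cap) is moved more than 30 mm (distance of any of bottle_a, bottle_b, cap_a from where it was at the start of the episode above 0.03 m).
It also fails if it takes over 42 s, if anything falls off the work surface, if the arm or the gripper's body presses on something with over 40 N, if the wrist force passes 120 N, or if a joint passes its speed limit or range.

### The arm

A 7-joint arm with a two-finger parallel gripper is mounted at the origin on a cart in front of the work surface, level with it; the furniture and walls round the work are solid. World frame = base frame: x ahead of the robot, y to its left, z up, the work surface at z = 0. Lengths are in m, angles in rad, forces in N, time in s.
With the tool pointing down it reaches from about 0.425 to 0.925 m from the base axis. Payload 6.8 kg.
Tool frame: the origin (TCP) lies on the centre line of the jaws, within the pads' length; the fingertips stand 14 mm ahead of it and the grasp point (between the pads) lies 5 mm behind it (r.tips_ahead is the distance from the TCP to the fingertips, in m); z points along the fingers, y is the line along which they close (so a half turn about z gives the same grasp; the last joint's range is limited). The gripper opens to 85 mm and grips with 20 to 120 N. Pads are 22 mm wide; open, the fingers measure 114 mm over their backs; the gripper's body (76 mm by 85 mm) begins 54 mm behind the grasp point. The pads swing forward as they close: fully open they stand 13 mm farther back than shut.
Start: joints at [-1.441, 0.477, 0.022, 1.555, -0.011, 1.109, -0.083], TCP at [0.159, 0.656, 0.245] pointing down, gripper open.
Joint ranges: [-2.96, 2.96], [-0.34, 2.1], [-1.41, 1.46], [0.24, 2.44], [-1.37, 4.51], [0.17, 1.92], [-2.96, 2.96]. Speed limits (rad/s): [2.39, 2.39, 3.14, 3.14, 3.14, 3.14, 3.14].

### API

Orientations are given as a rotation vector (axis times angle).
In Python, from bench import r, eyes gives the robot as it stands.
- The arm moves only by the tool step_arm, never from a script. Its argument "rows" is a list of rows, each a list of 6 numbers: the shift along the world's x, y, z in units of 60 cm (1.0 is 60 cm), then the turn, a rotation vector about the world's x, y, z in units of pi rad (1.0 is pi rad). In form: [[x, y, z, rx, ry, rz], ...]. A call has 1 to 5 rows; each row is the pose to reach, as a shift and turn from the pose commanded when the call began, turning the shorter way round; what a row does not reach only later rows make up. A row lasts 1/12 s, in which the tool goes at most 41.7 mm and 7.16 degrees, less where a joint would pass 70% of its speed; a pose out of reach is approached as far as the arm can. A call with a number of a shift or a turn outside -1 to 1 is refused whole. A call with a gripper value outside its range is refused whole. "jaw" is the closure, from 0 (fully open) to 1 (shut), set as the call begins (left out, the last holds). The fingers move at their own pace and stop on an object; "squeeze" is the grip in N (left out, the last holds). Time passes only in rows, so rows that repeat a pose let the fingers close. It gives the time, the measured TCP pose, the force, the opening and the grip force at its end, in the units of the state.
- r.get_obs(): the state, without advancing time (a new reading comes with each control period).
- eyes.grab_frame(name): name is "scene" or "top"; returns the picture (400x640x3 uint8, red, green, blue); there is no depth.
- eyes.camera_info(name): a dict with "mtx" (3x3 intrinsics, pixels), "k1" (the pictures are not rectified: a ray, as slopes to the right and down, at radius r is drawn at 1 + k1 r^2 times it, then the intrinsics apply), "extrinsics" (4x4, takes a point from camera to world coordinates). Camera axes: x right, y down, z forward; pixel columns grow to the right and rows downward; lengths in m; the calibration is good to about 2 mm. A picture is of the moment at which its call begins. camera_info takes no time and is no camera call.
- r.hand_in(): hands the job in; it is judged then, once.
The state is a dict: "clock": time; "joints": joint angles; "qvel": joint speeds; "tau": joint torques, N m; "tcp_pos": TCP position; "orientation": TCP orientation; "contact_force": force on the tool from outside, world axes, zero at the start; "moment": the same for the moment, N m; "grip_width": finger opening in m; "gripper_force": force on a finger pad.
Only numpy, scipy, OpenCV 4.12 (cv2) and the standard library are available. Lean on these libraries where they do the work, as an engineer would, in place of code of your own. Each camera call takes 0.05 s, during which the arm holds its last target. There are 200 camera calls.

## Working session

There is one attempt and no reset: what is moved stays moved. The work goes in short steps, Python scripts to look and compute and a tool call to move; the robot and the scene stay as the last step left them, time stands still between calls to the robot, and variables do not carry over. Pictures are saved under pics/ and viewed, at most 10 in all, crops included, and the job is handed in when it is done.

Besides the shell and the picture viewer there is one more tool, called after ">>>" in YAML: its name, and indented under it one key for each argument. step_arm: Moves the arm, as the interface text tells. Shifts and turns lie within -1 to 1; 1 stands for 60 cm of shift or pi rad of turn. Its arguments: {"type":"object","properties":{"rows":{"type":"array"},"jaw":{"type":"number"},"squeeze":{"type":"number"}},"required":["rows"]}

```bash
mkdir -p pics
python3 - <<'E'
from bench import r, eyes
import cv2
for n in("scene","top"):
    cv2.imwrite(f"pics/{n}0.png",eyes.grab_frame(n)[:,:,::-1])
    print(eyes.camera_info(n))
print(r.get_obs())
E
```

```text
{'mtx': array([[449.56025823,   0.        , 318.48476442],
       [  0.        , 449.56025823, 199.20670018],
       [  0.        ,   0.        ,   1.        ]]), 'k1': -0.018228327356535217, 'extrinsics': array([[ 0.76744275, -0.49702446,  0.40496705,  0.03662606],
       [-0.64107725, -0.58784406,  0.49341597, -0.66116366],
       [-0.00718233, -0.63828367, -0.76976774,  1.0042729 ],
       [ 0.        ,  0.        ,  0.        ,  1.        ]])}
{'mtx': array([[440.92965456,   0.        , 324.97216106],
       [  0.        , 440.92965456, 196.30620737],
       [  0.        ,   0.        ,   1.        ]]), 'k1': -0.11435112007712384, 'extrinsics': array([[ 8.14354414e-03, -9.88947739e-01,  1.48040711e-01,
         3.08992762e-01],
       [-9.99965298e-01, -8.31388816e-03, -5.31876391e-04,
        -4.54172145e-02],
       [ 1.75679187e-03, -1.48031242e-01, -9.88981125e-01,
         1.54606970e+00],
       [ 0.00000000e+00,  0.00000000e+00,  0.00000000e+00,
         1.00000000e+00]])}
{'clock': 0.1, 'joints': array([-1.44108627,  0.47772058,  0.02237965,  1.556346  , -0.0115061 ,
        1.10929972, -0.08310915]), 'qvel': array([-0.00242157, -0.00248031,  0.00055794, -0.00423771, -0.00100161,
        0.00109776,  0.00047855]), 'tau': array([ 4.61871896e-03, -5.97767401e+01,  1.61400229e+00, -2.81961107e+01,
        1.28596101e-02,  5.05959353e-03,  2.44102262e-05]), 'tcp_pos': array([0.15892282, 0.65550221, 0.24442431]), 'orientation': array([-3.72702239e-01, -3.11934075e+00,  2.58190611e-03]), 'contact_force': array([ 0.49794902, -0.33985697,  0.3656223 ]), 'moment': array([-0.02918015, -0.02179944,  0.01227608]), 'gripper_force': 0.0, 'grip_width': 0.08582120726198356}
```

View pics/scene0.png

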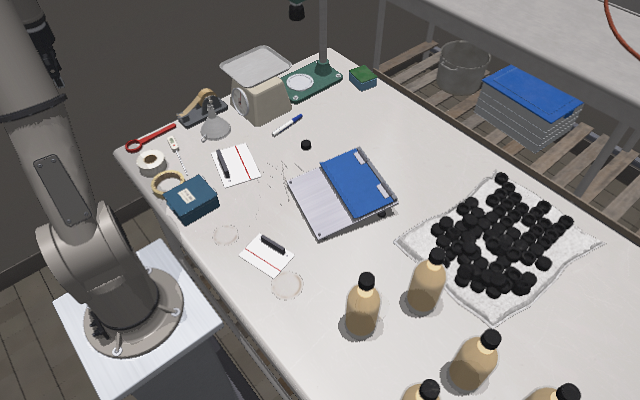

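View pics/top0.png

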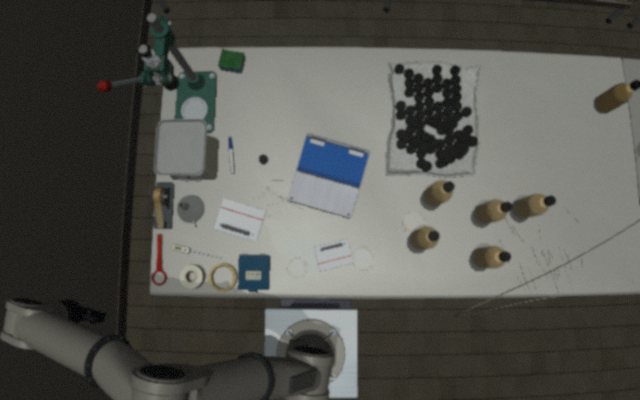

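The scene view shows the stand (blue flap, grey deck) around (340,195), with plates at (236,165) and (266,255). In the top view they sit at (329,175), (241,218) and (333,255), and the left plate looks larger. I'll zoom in for corner pixels.

Run:
```python
import cv2
a=cv2.imread("pics/top0.png")[125:275,200:385]
cv2.imwrite("pics/topc.png",cv2.resize(a,None,fx=4,fy=4,interpolation=cv2.INTER_CUBIC))
a=cv2.imread("pics/scene0.png")[135:280,200:400]
cv2.imwrite("pics/scenec.png",cv2.resize(a,None,fx=4,fy=4,interpolation=cv2.INTER_CUBIC))
```

```text
(no output)
```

View pics/topc.png

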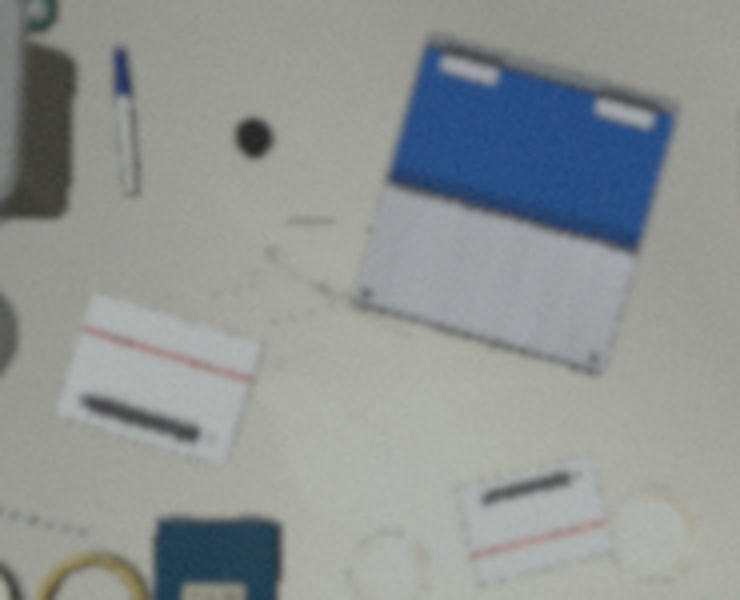

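View pics/scenec.png

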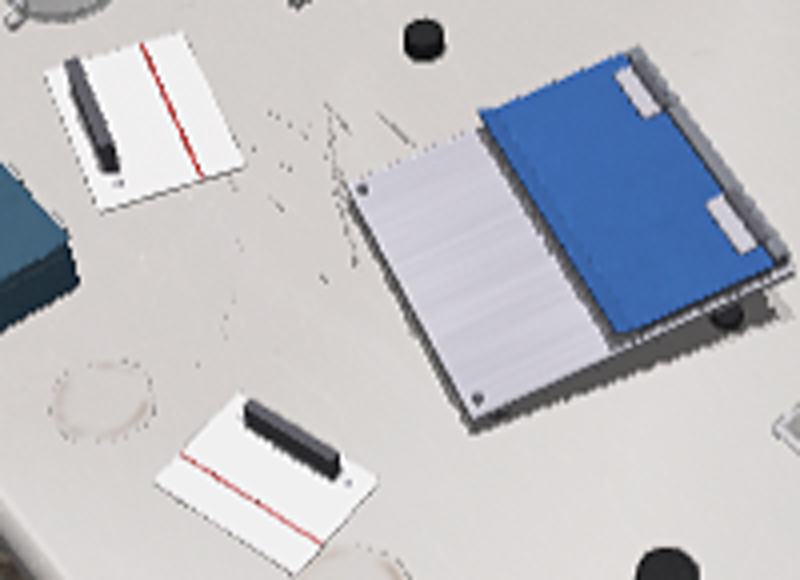

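Both crops show it clearly. The left plate is the larger one, with its tuck edge facing away from the robot, and its red line is nearly parallel to the lip. I'll fit the poses from the corner pixels in both views.

```bash
cat > h.py <<'E'
import numpy as np, cv2
from scipy.spatial.transform import Rotation as R
from scipy.optimize import least_squares
from bench import r, eyes
C={n:eyes.camera_info(n) for n in("scene","top")}
def proj(n,P):
    c=C[n];E=np.linalg.inv(c["extrinsics"])
    d=np.array([c["k1"],0,0,0,0])
    return cv2.projectPoints(np.atleast_2d(P).astype(float),E[:3,:3].copy(),E[:3,3].copy(),c["mtx"],d)[0][:,0]
off={"top":np.array([200,125]),"scene":np.array([200,135])}
def full(n,uv): return (np.array(uv,float)+.5)/4-.5+off[n]
def T(p,yaw,pitch=0):
    M=np.eye(4);M[:3,:3]=(R.from_euler('z',yaw)*R.from_euler('y',-pitch)).as_matrix();M[:3,3]=p;return M
def ap(M,P): return np.atleast_2d(P)@M[:3,:3].T+M[:3,3]
E
cat > fit.py <<'E'
from h import *
plate=dict(top=[(92,295),(261,343),(222,463),(60,413)],scene=[(185,32),(244,163),(103,211),(45,70)])
pc=np.array([(.0575,.08,.004),(.0575,-.08,.004),(-.0575,-.08,.004),(-.0575,.08,.004)])
deck=dict(top=[(390,183),(637,248),(357,302),(598,373)],scene=[(480,112),(615,335),(349,190),(474,425)])
def dc(xf): return np.array([(0,.113,.019),(0,-.113,.019),(xf,.115,0),(xf,-.115,0)])
for views in (["top"],["scene"],["top","scene"]):
    f=lambda q:np.concatenate([(proj(n,ap(T([q[0],q[1],0],q[2]),pc))-full(n,plate[n])).ravel() for n in views])
    s=least_squares(f,[.45,.2,-.2]);print("plate",views,s.x.round(4),np.sqrt(np.mean(s.fun**2)).round(2))
    f=lambda q:np.concatenate([(proj(n,ap(T([q[0],q[1],.036],q[2],.14),dc(q[3])))-full(n,deck[n])).ravel() for n in views])
    s=least_squares(f,[.55,-.05,-.2,-.11]);print("deck",views,s.x.round(4),np.sqrt(np.mean(s.fun**2)).round(2),s.fun.round(1))
E
python3 fit.py
```

```text
plate ['top'] [ 0.4559  0.2554 -0.2691] 0.89
deck ['top'] [ 0.5973 -0.0556 -0.2711 -0.1101] 0.96 [-0.9 -0.9  0.4  0.7 -1.3 -0.1  1.8  0.2]
plate ['scene'] [ 0.4582  0.2556 -0.2888] 0.45
deck ['scene'] [ 0.598  -0.0578 -0.2793 -0.1092] 0.53 [-0.2  0.5  0.7  0.7 -0.4 -0.8 -0.1 -0.4]
plate ['top', 'scene'] [ 0.4571  0.2553 -0.2793] 0.77
deck ['top', 'scene'] [ 0.5978 -0.0568 -0.2756 -0.1096] 0.83 [-0.5 -1.2  0.7  0.7 -1.  -0.5  2.1  0.1 -0.6  0.4  0.6  0.4 -0.9 -0.7
 -0.3 -0.5]
```

```bash
cat >> h.py <<'E'
TP=np.array([[0,1,0],[1,0,0],[0,0,-1.]])
PL=T([.4571,.2553,0],-.2793); DK=T([.5978,-.0568,.036],-.2756,.14)
def go(pos,M):
    o=r.get_obs(); d=pos-o["tcp_pos"]
    t=(R.from_matrix(M[:3,:3]@TP)*R.from_rotvec(o["orientation"]).inv()).as_rotvec()
    print("clock",o["clock"],"shift mm",(d*1e3).round(1),"units",(d/.6).round(4),"turn",(t/np.pi).round(4),"F",o["contact_force"].round(1),"w",o["grip_width"].round(4),"g",o["gripper_force"])
E
python3 - <<'E'
from h import *
g=ap(PL,[-.0375,0,.026])[0]; print(g,r.tips_ahead)
go(g+[0,0,.12],PL)
for n in C: print(n,proj(n,ap(PL,[[-.0375,.05,.038],[-.0375,-.05,.038]])))
E
```

```text
[0.42105318 0.26563811 0.026     ] 0.014Traceback (most recent call last):
  File "<stdin>", line 3, in <module>
  File "h.py", line 20, in go
    print("clock",o["clock"],"shift mm",(d*1e3).round(1),"units",(d/.6).round(4),"turn",(t/np.pi).round(4),"F",o["contact_force"].round(1),"w",o["grip_width"].round(4),"g",o["gripper_force"])
                                                                                                                                               ^^^^^^^^^^^^^^^^^^^^^
AttributeError: 'float' object has no attribute 'round'
```

```bash
sed -i 's/o\["grip_width"\].round(4)/round(o["grip_width"],4)/' h.py
python3 - <<'E'
from h import *
g=ap(PL,[-.0375,0,.026])[0]
go(g+[0,0,.12],PL)
for n in C: print(n,((proj(n,ap(PL,[[-.0375,.05,.038],[-.0375,-.05,.038]]))-off[n])*4).round())
E
```

```text
clock 0.1 shift mm [ 262.1 -389.9  -98.4] units [ 0.4369 -0.6498 -0.164 ] turn [ 3.000e-04 -5.000e-04 -5.132e-01] F [ 0.5 -0.3  0.4] w 0.0858 g 0.0
scene [[ 69.  57.]
 [106. 143.]]
top [[ 81. 396.]
 [191. 430.]]
```

>>> step_arm:
  rows:
    - [0.437,-0.65,-0.16,0,0,-0.513]
    - [0.437,-0.65,-0.16,0,0,-0.513]
    - [0.437,-0.65,-0.16,0,0,-0.513]
    - [0.437,-0.65,-0.16,0,0,-0.513]
    - [0.437,-0.65,-0.16,0,0,-0.513]
  jaw: 0
  squeeze: 60

```text
clock: 0.52
tcp_pos: [0.2735, 0.4846, 0.203]
orientation: [-1.322, -2.85, 0.001]
contact_force: [0.1, -0.1, 0.1]
grip_width: 0.0854
gripper_force: 0.0
```

Run:
```python
from h import *
go(ap(PL,[-.0375,0,.146])[0],PL)
```

```text
clock 0.5167 shift mm [ 147.5 -219.   -57. ] units [ 0.2459 -0.3649 -0.095 ] turn [ 1.000e-04 -1.000e-04 -3.123e-01] F [ 0.1 -0.1  0.1] w 0.0854 g 0.0
```

>>> step_arm:
  rows:
    - [0.246,-0.365,-0.095,0,0,-0.312]
    - [0.246,-0.365,-0.095,0,0,-0.312]
    - [0.246,-0.365,-0.095,0,0,-0.312]
    - [0.246,-0.365,-0.095,0,0,-0.312]
    - [0.246,-0.365,-0.095,0,0,-0.312]

```text
clock: 0.93
tcp_pos: [0.3872, 0.3159, 0.1593]
orientation: [-2.134, -2.305, -0.0]
contact_force: [0.9, 0.2, -0.2]
grip_width: 0.0854
gripper_force: 0.0
```

Run:
```python
from h import *
go(ap(PL,[-.0375,0,.146])[0],PL)
```

```text
clock 0.9333 shift mm [ 33.8 -50.3 -13.3] units [ 0.0564 -0.0838 -0.0221] turn [-0.     -0.     -0.1135] F [ 0.9  0.2 -0.2] w 0.0854 g 0.0
```

>>> step_arm:
  rows:
    - [0.0564,-0.0838,-0.0221,0,0,-0.1135]
    - [0.0564,-0.0838,-0.0221,0,0,-0.1135]
    - [0.0564,-0.0838,-0.0221,0,0,-0.1135]
    - [0.0564,-0.0838,-0.0221,0,0,-0.1135]
    - [0.0564,-0.0838,-0.0221,0,0,-0.1135]

```text
clock: 1.35
tcp_pos: [0.4203, 0.2678, 0.1462]
orientation: [2.5, 1.902, -0.001]
contact_force: [-0.6, 0.6, -0.1]
grip_width: 0.0851
gripper_force: 0.0
```

Run:
```python
from h import *
go(ap(PL,[-.0375,0,.026])[0],PL)
```

```text
clock 1.35 shift mm [   0.8   -2.1 -120.2] units [ 0.0013 -0.0035 -0.2004] turn [ 0.0001 -0.0001 -0.0029] F [-0.6  0.6 -0.1] w 0.0851 g 0.0
```

>>> step_arm:
  rows:
    - [0.001,-0.003,-0.05,0,0,-0.001]
    - [0.001,-0.003,-0.1,0,0,-0.001]
    - [0.001,-0.003,-0.15,0,0,-0.001]
    - [0.001,-0.003,-0.185,0,0,-0.001]
    - [0.001,-0.003,-0.2,0,0,-0.001]

```text
clock: 1.77
tcp_pos: [0.419, 0.2661, 0.0239]
orientation: [-2.501, -1.901, 0.006]
contact_force: [-0.1, -0.8, 0.6]
grip_width: 0.0853
gripper_force: 0.0
```

>>> step_arm:
  rows:
    - [0,0,0,0,0,0]
    - [0,0,0,0,0,0]
    - [0,0,0,0,0,0]
    - [0,0,0,0,0,0]
    - [0,0,0,0,0,0]
  jaw: 1
  squeeze: 60

```text
clock: 2.18
tcp_pos: [0.4218, 0.2664, 0.0276]
orientation: [-2.506, -1.894, -0.004]
contact_force: [0.5, 1.1, 0.2]
grip_width: 0.0252
gripper_force: 0.0
```

>>> step_arm:
  rows:
    - [0,0,0,0,0,0]
    - [0,0,0,0,0,0]
    - [0,0,0,0,0,0]
    - [0,0,0,0,0,0]
    - [0,0,0,0,0,0]

```text
clock: 2.6
tcp_pos: [0.4217, 0.2662, 0.0274]
orientation: [-2.506, -1.894, -0.003]
contact_force: [-1.5, 0.7, 7.0]
grip_width: 0.0106
gripper_force: 59.7
```

Run:
```python
from h import *
go(ap(PL,[-.0375,0,.026])[0],PL)
```

```text
clock 2.6 shift mm [-0.6 -0.6 -1.4] units [-0.0011 -0.0009 -0.0023] turn [-0.0004  0.0004 -0.0009] F [-1.5  0.7  7. ] w 0.0106 g 59.72932577133179
```

```bash
cat >> h.py <<'E'
def tcp(xe,z,y=0): return ap(DK,[xe-.095,y+.0005,.0276+z])[0]   # xe: tuck edge in deck x, z: underside above deck
E
python3 - <<'E'
from h import *
go(tcp(-.03,.06),DK)
E
```

```text
clock 2.6 shift mm [  45.4 -285.5   77.9] units [ 0.0756 -0.4759  0.1298] turn [-0.0126 -0.0425  0.0003] F [-1.5  0.7  7. ] w 0.0106 g 59.72932577133179
```

>>> step_arm:
  rows:
    - [0,0,0.03,0,0,0]
    - [0,0,0.08,0,0,0]
    - [0,0,0.13,0,0,0]
    - [0,0,0.15,0,0,0]
    - [0,0,0.15,0,0,0]

```text
clock: 3.02
tcp_pos: [0.4227, 0.2668, 0.1193]
orientation: [-2.506, -1.893, -0.009]
contact_force: [-0.1, 0.4, -1.9]
grip_width: 0.0106
gripper_force: 58.9
```

Run:
```python
from h import *
go(tcp(-.03,.06),DK)
```

```text
clock 3.0167 shift mm [  44.4 -286.1  -14. ] units [ 0.0739 -0.4769 -0.0234] turn [-0.0135 -0.0416  0.0003] F [-0.1  0.4 -1.9] w 0.0106 g 58.900564312934875
```

>>> step_arm:
  rows:
    - [0.005,-0.03,0,-0.002,-0.006,0]
    - [0.012,-0.08,0,-0.004,-0.015,0]
    - [0.02,-0.13,0,-0.006,-0.024,0]
    - [0.028,-0.18,0,-0.009,-0.033,0]
    - [0.036,-0.23,0,-0.0135,-0.0416,0]

```text
clock: 3.43
tcp_pos: [0.4415, 0.1252, 0.1153]
orientation: [2.414, 1.824, 0.117]
contact_force: [0.1, -0.3, -2.3]
grip_width: 0.0108
gripper_force: 58.7
```

>>> step_arm:
  rows:
    - [0.008,-0.05,0,0,0,0]
    - [0.016,-0.1,0,0,0,0]
    - [0.024,-0.15,0,0,0,0]
    - [0.03,-0.2,0,0,0,0]
    - [0.038,-0.24,0,0,0,0]

```text
clock: 3.85
tcp_pos: [0.4637, -0.0192, 0.1152]
orientation: [2.417, 1.823, 0.115]
contact_force: [0.4, -0.7, -0.8]
grip_width: 0.0106
gripper_force: 58.7
```

>>> step_arm:
  rows:
    - [0,-0.0069,0,0,0,0]
    - [0,-0.0069,0,0,0,0]

```text
clock: 4.02
tcp_pos: [0.4642, -0.023, 0.1154]
orientation: [2.419, 1.819, 0.116]
contact_force: [-0.5, 0.6, -1.1]
grip_width: 0.0105
gripper_force: 58.7
```

Run:
```python
from h import *
go(tcp(-.03,.06),DK)
go(tcp(-.03,.015),DK)
a=eyes.grab_frame("scene")[:,:,::-1]; cv2.imwrite("pics/s1.png",a)
a=a[100:250,230:430]
cv2.imwrite("pics/s1c.png",cv2.resize(a,None,fx=4,fy=4,interpolation=cv2.INTER_CUBIC))
cv2.imwrite("pics/t1.png",eyes.grab_frame("top")[:,:,::-1])
```

```text
clock 4.0167 shift mm [  2.8   3.7 -10.1] units [ 0.0047  0.0062 -0.0169] turn [ 0.0017 -0.0019  0.0019] F [-0.5  0.6 -1.1] w 0.0105 g 58.736316561698914
clock 4.0167 shift mm [  8.9   2.  -54.7] units [ 0.0148  0.0033 -0.0912] turn [ 0.0017 -0.0019  0.0019] F [-0.5  0.6 -1.1] w 0.0105 g 58.736316561698914
```

View pics/s1c.png

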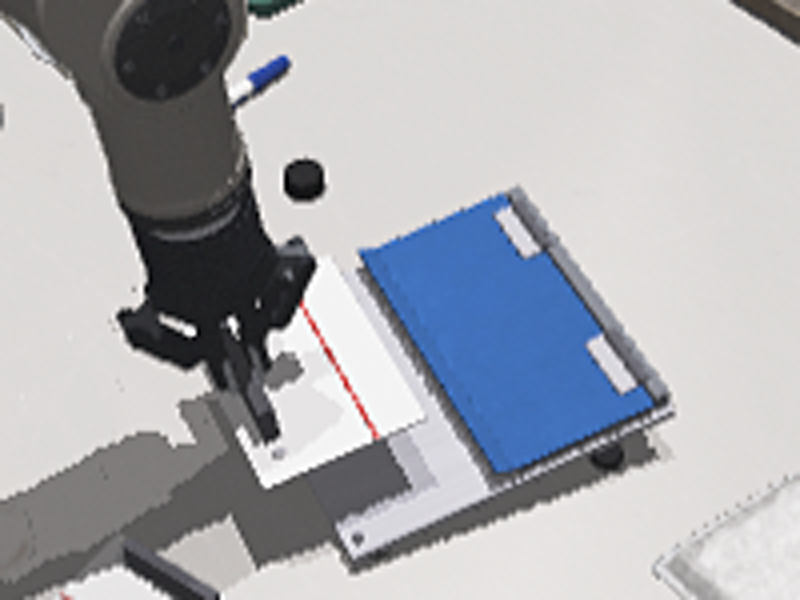

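The plate is held level above the deck. Its right tuck corner is at about (424,418) and its right front corner at about (265,488) in the crop, the red line runs from (303,305) to (376,437), and the top tuck corner is at about (332,260). I'll compare these with the pose predicted from the TCP.

Run:
```python
from h import *
o=r.get_obs()
Rp=R.from_rotvec(o["orientation"]).as_matrix()@TP.T
P=np.array([(.0575,-.08,.004),(-.0575,-.08,.004),(.0225,-.08,.004),(.0575,.08,.004)])-[-.0375,.0005,.0276]
m=np.array([(424,418),(265,488),(376,437),(332,260)])
uv=(np.array(m)+.5)/4-.5+[230,100]
def f(q): return (proj("scene",(P+[0,q[0],q[1]])@(Rp@R.from_euler('x',q[2]).as_matrix()).T+o["tcp_pos"])-uv).ravel()
print(f([0,0,0]).round(1)); s=least_squares(f,[0,0,0],x_scale=[.01,.01,.1]); print(s.x.round(4),s.fun.round(1))
print(R.from_matrix(DK[:3,:3].T@Rp).as_rotvec().round(4))
```

```text
[ 0.6 -1.1 -0.3 -0.4  0.3 -0.4 -1.1 -1.9]
[ 0.003  -0.0079 -0.0359] [ 0.5 -0.5 -0.3  0.2  0.3  0.2 -0.8  0.2]
[-0.006   0.0043 -0.0008]
```

>>> step_arm:
  rows:
    - [0.004,0.003,-0.02,0.0017,-0.0019,0.0019]
    - [0.008,0.003,-0.05,0.0017,-0.0019,0.0019]
    - [0.0148,0.0033,-0.0912,0.0017,-0.0019,0.0019]
    - [0.0148,0.0033,-0.0912,0.0017,-0.0019,0.0019]
    - [0.0148,0.0033,-0.0912,0.0017,-0.0019,0.0019]

```text
clock: 4.53
tcp_pos: [0.4731, -0.0176, 0.0607]
orientation: [2.41, 1.835, 0.127]
contact_force: [-0.5, -0.1, -1.2]
grip_width: 0.0108
gripper_force: 58.9
```

Run:
```python
from h import *
go(tcp(-.015,.015),DK)
go(tcp(-.015,.000),DK)
```

```text
clock 4.5333 shift mm [14.3 -7.5  2.1] units [ 0.0238 -0.0125  0.0036] turn [-0.0002 -0.0005 -0.002 ] F [-0.5 -0.1 -1.2] w 0.0108 g 58.9466392993927
clock 4.5333 shift mm [ 16.3  -8.  -12.7] units [ 0.0272 -0.0134 -0.0212] turn [-0.0002 -0.0005 -0.002 ] F [-0.5 -0.1 -1.2] w 0.0108 g 58.9466392993927
```

>>> step_arm:
  rows:
    - [0.0238,-0.0125,0.0036,0,0,-0.002]
    - [0.0238,-0.0125,0.0036,0,0,-0.002]
    - [0.0272,-0.0134,-0.015,0,0,-0.002]
    - [0.0272,-0.0134,-0.018,0,0,-0.002]
    - [0.0272,-0.0134,-0.018,0,0,-0.002]

```text
clock: 4.95
tcp_pos: [0.4896, -0.0261, 0.0502]
orientation: [2.416, 1.825, 0.129]
contact_force: [-0.4, 0.8, -1.2]
grip_width: 0.0107
gripper_force: 58.9
```

Run:
```python
from h import *
go(tcp(-.015,.000),DK)
```

```text
clock 4.95 shift mm [-0.1  0.4 -2.3] units [-0.0002  0.0007 -0.0038] turn [-0.0004  0.      0.0004] F [-0.4  0.8 -1.2] w 0.0107 g 58.92014443874359
```

Underside is about 2 mm above the deck. I'll touch down gently, to level the plate and confirm the deck height.

>>> step_arm:
  rows:
    - [0,0.0005,-0.002,0,0,0]
    - [0,0.0005,-0.004,0,0,0]
    - [0,0.0005,-0.006,0,0,0]
    - [0,0.0005,-0.006,0,0,0]

```text
clock: 5.28
tcp_pos: [0.4904, -0.026, 0.0477]
orientation: [2.416, 1.824, 0.132]
contact_force: [-4.0, 1.2, 8.3]
grip_width: 0.0108
gripper_force: 60.2
```

Run:
```python
from h import *
go(tcp(-.015,.000),DK)
```

```text
clock 5.2833 shift mm [-1.   0.4  0.3] units [-0.0017  0.0007  0.0005] turn [-0.0006  0.0005  0.0006] F [-4.   1.2  8.3] w 0.0108 g 60.21150827407837
```

Run:
```python
from h import *
go(tcp(-.015,.0025),DK)
go(tcp(.012,.0025),DK)
go(tcp(.036,.0025),DK)
```

```text
clock 5.2833 shift mm [-1.4  0.5  2.8] units [-0.0023  0.0008  0.0046] turn [-0.0006  0.0005  0.0006] F [-4.   1.2  8.3] w 0.0108 g 60.21150827407837
clock 5.2833 shift mm [24.4 -6.8  6.5] units [ 0.0406 -0.0113  0.0109] turn [-0.0006  0.0005  0.0006] F [-4.   1.2  8.3] w 0.0108 g 60.21150827407837
clock 5.2833 shift mm [ 47.2 -13.2   9.9] units [ 0.0787 -0.0221  0.0165] turn [-0.0006  0.0005  0.0006] F [-4.   1.2  8.3] w 0.0108 g 60.21150827407837
```

>>> step_arm:
  rows:
    - [-0.002,0.001,0.0065,0,0,0]
    - [0.01,-0.0025,0.0083,0,0,0]
    - [0.025,-0.007,0.0105,0,0,0]
    - [0.0406,-0.0113,0.0128,0,0,0]
    - [0.0406,-0.0113,0.0128,0,0,0]

```text
clock: 5.7
tcp_pos: [0.5187, -0.0337, 0.0558]
orientation: [2.414, 1.821, 0.136]
contact_force: [-0.0, -0.0, -1.7]
grip_width: 0.0107
gripper_force: 58.9
```

Run:
```python
from h import *
go(tcp(.012,.0025),DK)
go(tcp(.036,.0025),DK)
a=eyes.grab_frame("scene")[:,:,::-1]; cv2.imwrite("pics/s2.png",a)
a=a[100:250,230:430]
cv2.imwrite("pics/s2c.png",cv2.resize(a,None,fx=4,fy=4,interpolation=cv2.INTER_CUBIC))
```

```text
clock 5.7 shift mm [-3.9  0.9 -1.6] units [-0.0064  0.0015 -0.0027] turn [-0.0002  0.002   0.0007] F [-0.  -0.  -1.7] w 0.0107 g 58.922202587127686
clock 5.7 shift mm [19.  -5.6  1.7] units [ 0.0317 -0.0093  0.0029] turn [-0.0002  0.002   0.0007] F [-0.  -0.  -1.7] w 0.0107 g 58.922202587127686
```

View pics/s2c.png

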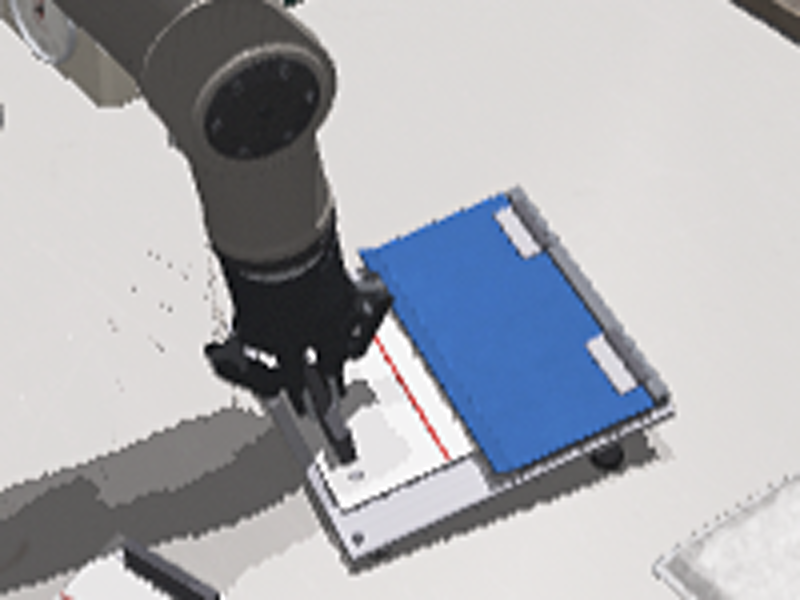

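The plate's edge has passed below the lip, the flap corners have not moved (362,250) and (500,475), and the red line runs parallel to the lip. I'll continue in.

>>> step_arm:
  rows:
    - [0,0,-0.0025,0,0.001,0.0007]
    - [0.008,-0.002,-0.0015,0,0.001,0.0007]
    - [0.016,-0.0045,0,0,0.001,0.0007]
    - [0.024,-0.007,0.0015,0,0.001,0.0007]
    - [0.0317,-0.0093,0.0029,0,0.001,0.0007]

```text
clock: 6.17
tcp_pos: [0.5348, -0.0388, 0.0568]
orientation: [2.415, 1.828, 0.128]
contact_force: [0.0, 0.1, -0.5]
grip_width: 0.0105
gripper_force: 58.9
```

>>> step_arm:
  rows:
    - [0,0,0,0,0,0]
    - [0,0,0,0,0,0]

```text
clock: 6.33
tcp_pos: [0.5345, -0.0387, 0.0568]
orientation: [2.415, 1.827, 0.128]
contact_force: [0.3, 1.1, -1.0]
grip_width: 0.0108
gripper_force: 58.9
```

Run:
```python
from h import *
go(tcp(.036,.0),DK)
a=eyes.grab_frame("scene")[:,:,::-1]
a=a[100:250,230:430]
cv2.imwrite("pics/s3c.png",cv2.resize(a,None,fx=4,fy=4,interpolation=cv2.INTER_CUBIC))
```

```text
clock 6.3333 shift mm [ 3.5 -0.7 -1.7] units [ 0.0059 -0.0011 -0.0028] turn [-0.0004 -0.0002 -0.0001] F [ 0.3  1.1 -1. ] w 0.0108 g 58.92708241939545
```

View pics/s3c.png

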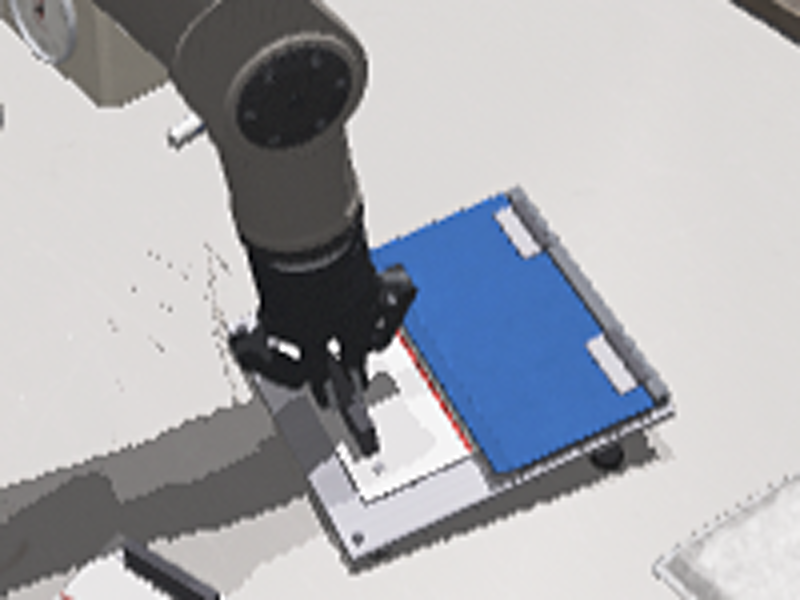

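The red line, from (400,335) to (470,450), lies right at the lip and parallel to it, and the flap is still down. I'll go about 4 mm further, then lower and press.

>>> step_arm:
  rows:
    - [0.004,-0.0011,0.0005,0,0,0]
    - [0.007,-0.002,0.001,0,0,0]
    - [0.007,-0.002,-0.001,0,0,0]
    - [0.0075,-0.002,-0.003,0,0,0]
    - [0.0075,-0.002,-0.003,0,0,0]

```text
clock: 6.8
tcp_pos: [0.5387, -0.0398, 0.0549]
orientation: [2.415, 1.827, 0.128]
contact_force: [-0.6, -0.4, -0.9]
grip_width: 0.011
gripper_force: 59.1
```

>>> step_arm:
  rows:
    - [0.0001,0,-0.001,0,0,0]
    - [0.0002,0,-0.002,0,0,0]
    - [0.0002,0,-0.002,0,0,0]

```text
clock: 7.05
tcp_pos: [0.5387, -0.0398, 0.0548]
orientation: [2.416, 1.828, 0.129]
contact_force: [-6.6, 0.7, 15.9]
grip_width: 0.011
gripper_force: 61.7
```

Run:
```python
from h import *
go(tcp(.036,.0),DK)
```

```text
clock 7.05 shift mm [-0.7  0.4  0.3] units [-0.0012  0.0006  0.0005] turn [-0.0007 -0.0002 -0.    ] F [-6.6  0.7 15.9] w 0.011 g 61.65292024612427
```

>>> step_arm:
  rows:
    - [-0.0003,0,0.0006,0,0,0]
    - [-0.0003,0,0.0006,0,0,0]
    - [-0.0003,0,0.0006,0,0,0]
    - [-0.0003,0,0.0006,0,0,0]

```text
clock: 7.38
tcp_pos: [0.5387, -0.0398, 0.0548]
orientation: [2.415, 1.827, 0.129]
contact_force: [-3.6, 1.2, 9.9]
grip_width: 0.0109
gripper_force: 60.7
```

Run:
```python
from h import *
go(tcp(.036,.0),DK)
a=eyes.grab_frame("scene")[:,:,::-1][100:250,230:430]
cv2.imwrite("pics/s4c.png",cv2.resize(a,None,fx=4,fy=4,interpolation=cv2.INTER_CUBIC))
go(tcp(.036,.0),DK)
```

```text
clock 7.3833 shift mm [-0.7  0.4  0.3] units [-0.0012  0.0007  0.0005] turn [-0.0005 -0.0001 -0.0001] F [-3.6  1.2  9.9] w 0.0109 g 60.65677285194397
clock 7.4333 shift mm [-0.7  0.4  0.3] units [-0.0012  0.0006  0.0005] turn [-0.0005 -0.0001 -0.0001] F [-3.5 -0.   9.6] w 0.011 g 60.655508637428284
```

View pics/s4c.png

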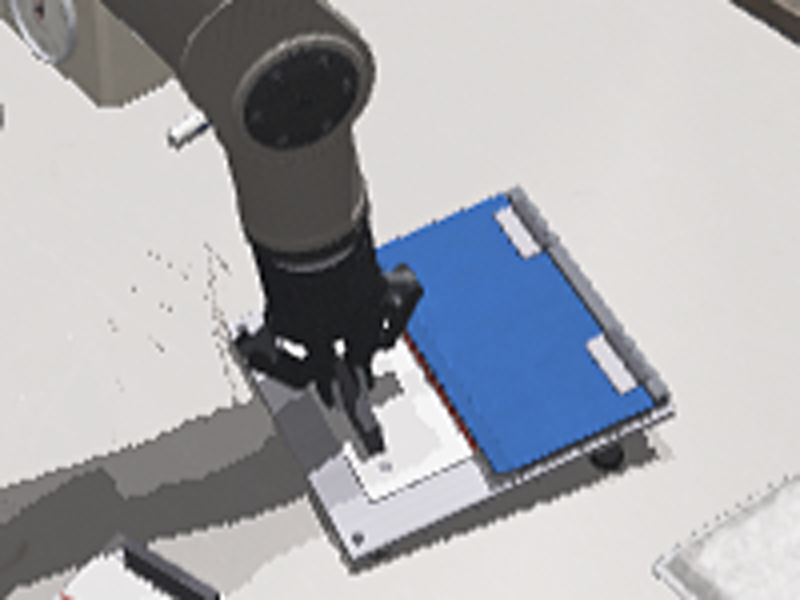

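The red line (405,335)–(475,450) is now in the lip's shadow, directly below the lip. The flap is down, the plate is flat, and the wrist reads about 10 N. I'm handing it in.

```bash
python3 -c "
from bench import r
print(r.hand_in())"
```

```text
the job is handed in; nothing more can be done
None
```

I tucked the drip plate under the flap with its red line below the lip, and handed it in at 7.4 s still gripped and pressed flat with about 10 N; the last picture showed the flap down, and hand-in returned no verdict.

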